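# Turn the pie's warming plate on to low

## Task

One plate of the two-plate warmer holds the brown pot with the pie crust, the other a yoghurt pot that must stay cold. With a fingertip pressed gently on the ribbed dial in front of the pie's plate, turn it clockwise one click, from off to low (the yellow dot), then take the hand away. The other dial stays off, and the pots and everything else stay standing where they are.

Things in the scene. Friction and masses are not known exactly. Their poses are not given: they have to be found in the camera images.
- warmer: the two-plate counter warmer, aluminium, 280 (its x) x 316 (its y) x 45 mm tall, fixed to the table. Origin: centre of its underside; x points from the dials (front, robot side) back to the plates, y to its left, z up
- top_left (a point): centre of the left dial's flat ribbed top when not pressed, 70 mm above the table, fixed on the warmer at (-85, +80) mm; axes as the warmer's. The dial is black, knurled, 92 mm across (96 over the ribs), 20 mm tall. It gives downward on a spring: 3 N to start, 1.5 N per mm, solid after 5 mm (11 N), and turns just as well pressed down
- top_right (a point): the same for the right dial, at (-85, -80) mm
- plate_left (a point): centre of the left plate's top (dark disc, 142 mm across, 49 mm above the table), 150 mm behind the left dial, which controls it
- plate_right (a point): the same for the right plate, controlled by the right dial
- dial_left (a joint): left dial's angle, rad, growing CLOCKWISE seen from above: 0 off (its white pointer line at the small white dot), 0.8 low (pointer straight back at the yellow dot), 1.6 high (red dot); stops just beyond 0 and 1.6. Sprung detents at all three: it snaps from off to low past about 0.4 and on to high only past 1.2, and let go it settles in a detent
- dial_right (a joint): right dial's angle; the same in every way as the left. Peak turning moment of either dial is about 0.05 N m, so fingertip friction on its top near the edge (some 30 mm off the axis), pressed 2 to 4 mm down, carries it round
- pie: the dark brown pot with a golden pie crust on top, 129 mm across and 101 mm tall, loose, standing on the left or right plate; origin: centre of its underside
- yoghurt: the white yoghurt pot with red fruit pictured on it, 72 mm across and 71 mm tall, loose, standing on the other plate; origin: centre of its underside
- timer: a small cream kitchen timer, 61 mm across, 43 mm tall, loose on the table to the left of the warmer; not part of the job; origin: centre of its underside
- tamper: a brown wooden tamper, 53 mm across, 107 mm tall, standing loose on the table to the left; not part of the job; origin: centre of its underside
Mind the look-alikes: they are no part of the job. There is more than one size of the yoghurt; the job needs the larger.

How it is judged:
By the outcome, as a careful person would: the job done as asked, in the order asked, and still so for the second after the job is handed in, with the robot touching nothing.
It also fails if it takes over 32 s, if anything falls off the work surface, if the arm or the gripper's body presses on something with over 40 N, if the wrist force passes 120 N, or if a joint passes its speed limit or range.

## Robot

A 6-joint arm with a two-finger parallel gripper is mounted at the origin on a cart in front of the work surface, level with it; the furniture and walls round the work are solid. World frame = base frame: x ahead of the robot, y to its left, z up, the work surface at z = 0. Lengths are in mm, angles in rad, forces in N, time in s.
With the tool pointing down it reaches from about 275 to 850 mm from the base axis. Payload 19 kg.
Tool frame: the origin (TCP) lies midway between the tips of the shut fingers; the grasp point (between the pads) lies 19 mm behind it; z points along the fingers, y is the line along which they close (so a half turn about z gives the same grasp; the last joint's range is limited). The gripper opens to 85 mm and grips with 20 to 120 N. Pads are 22 mm wide; open, the fingers measure 114 mm over their backs; the gripper's body (76 mm by 85 mm) begins 54 mm behind the grasp point. The pads swing forward as they close: fully open they stand 13 mm farther back than shut.
Start: joints at [1.052, 0.15, 1.437, -0, 1.554, -0.134], TCP at [215.841, 532.919, 231.267] pointing down, gripper open.
Joint ranges: [-2.8, 2.8], [-0.68, 2.1], [0.12, 2.68], [-1.39, 4.53], [0.16, 2.79], [-2.81, 2.81]. Speed limits (rad/s): [1.89, 1.89, 2.22, 3.01, 3.01, 3.01].

## Interface

Orientations are given as a rotation vector (axis times angle).
In Python, from plant import robot gives the robot as it stands. Calls block until the motion is done:
- robot.move_pose(position, orientation): joint-space move of the TCP to a pose.
- robot.move_linear(position, speed=150, attitude=None, guard=None): straight line of the TCP; attitude=None keeps the orientation; speed is the mean speed in mm/s. With guard (N) it stops when the force on the tool has changed by that much, and returns True; else False.
- robot.move_joints(angles): joint-space move.
- robot.open_gripper() and robot.grab(): open the fingers fully, or close them until they stop; the grip force is fixed at half the most.
- robot.wait(seconds).
- robot.solve_ik(position, orientation): joint angles nearest the present ones, or None.
- robot.state(): the state.
- robot.get_image(name): name is "scene" or "top"; returns the picture (480x640x3 uint8, red, green, blue); there is no depth.
- robot.camera_params(name): a dict with "fx", "fy", "cx", "cy" (pixels), "rvec" (rotation vector, rad) and "tvec" (3), from world to camera coordinates, as OpenCV has them. Camera axes: x right, y down, z forward; pixel columns grow to the right and rows downward; lengths in mm; the calibration is good to about 2 mm. A picture is of the moment at which its call begins. camera_params takes no time and is no camera call.
A pose or a line that the arm cannot do raises robot.MotionError and nothing moves.
- robot.hand_in(): hands the job in; it is judged then, once.
The state is a dict: "time": time; "joint_pos": joint angles; "qd": joint speeds; "joint_torque": joint torques, N m; "eef_pos": TCP position; "ee_rot": TCP orientation; "force": force on the tool from outside, world axes, zero at the start; "torque": the same for the moment, N m; "gripper_width": finger opening in mm; "finger_force": force on a finger pad.
Only numpy, scipy, OpenCV 4.12 (cv2) and the standard library are available. Lean on these libraries where they do the work, as an engineer would, in place of code of your own. Each camera call takes 0.05 s, during which the arm holds its last target. There are 200 camera calls.

## Working session

There is one attempt and no reset: what is moved stays moved. The work goes in short steps, each a Python script; the robot and the scene stay as the last script left them, time stands still between calls to the robot, and variables do not carry over. Pictures are saved under pics/ and viewed, at most 10 in all, crops included, and the job is handed in when it is done.

```bash
mkdir -p pics
python3 - <<'E'
from plant import robot
import cv2
for n in("scene","top"):
    im=robot.get_image(n); cv2.imwrite(f"pics/{n}0.png",im[:,:,::-1]); print(n,robot.camera_params(n))
print(robot.state())
E
```

```text
scene {'fx': 447.7914018126949, 'fy': 447.7914018126949, 'cx': 320.3183196831545, 'cy': 229.99853006369182, 'rvec': array([ 2.15244633, -0.54390722,  0.26419008]), 'tvec': array([-595.4056891 ,  114.96260884, 1192.34910358])}
top {'fx': 444.5149215932657, 'fy': 444.5149215932657, 'cx': 320.6547630861315, 'cy': 246.4802807194572, 'rvec': array([ 2.19775902, -2.13647379,  0.11535768]), 'tvec': array([-230.14589616,  583.98766201,  951.26328676])}
{'time': 0.1, 'joint_pos': array([ 1.05199437e+00,  1.50976157e-01,  1.43794793e+00,  3.70516046e-05,
        1.55380276e+00, -1.33996728e-01]), 'qd': array([ 6.23281111e-05, -7.88290699e-04, -2.92076858e-03, -4.41802044e-04,
        7.91134029e-04,  6.42960534e-04]), 'joint_torque': array([ 5.19704059e-03, -7.14383340e+01, -5.71792996e+01, -1.41262612e-04,
        7.30605490e-03,  5.30628017e-05]), 'eef_pos': array([215.74065619, 532.76070875, 230.72243117]), 'ee_rot': array([-6.00652865e-01, -3.08323085e+00,  1.66865366e-03]), 'force': array([ 1.1461536 , -0.33660854, -0.57704956]), 'torque': array([0.04154234, 0.01825578, 0.00424065]), 'finger_force': 0.0, 'gripper_width': 85.54308316668345}
```

View pics/scene0.png

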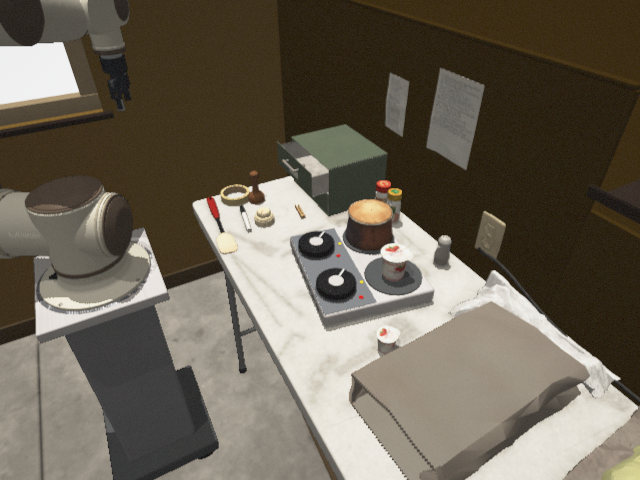

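View pics/top0.png

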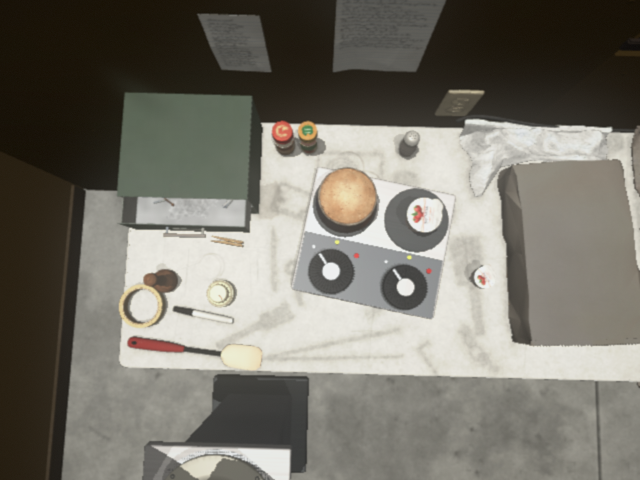

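Pie pot is at top px (346,198), on the left plate, so the left dial at (331,271) is the one to turn. Look-alikes: right dial (404,288), in front of the yoghurt (424,214), and a small yoghurt (482,276) loose on the table. I'll check with a close crop and measure.

```bash
cat > h.py <<'E'
from plant import robot
import cv2, numpy as np
def ray(n,u,v,z):
    p=robot.camera_params(n); R=cv2.Rodrigues(p["rvec"])[0]
    d=R.T@np.array([(u-p["cx"])/p["fx"],(v-p["cy"])/p["fy"],1]); c=-R.T@p["tvec"]
    return c+d*(z-c[2])/d[2]
def dial(im,n,u,v,r=32):
    m=(im.max(2)<45).astype(np.uint8); w=np.zeros_like(m); cv2.circle(w,(u,v),r,1,-1); m*=w
    c=max(cv2.findContours(m,cv2.RETR_EXTERNAL,cv2.CHAIN_APPROX_NONE)[0],key=cv2.contourArea)
    e=cv2.fitEllipse(cv2.convexHull(c)); return e
E
python3 - <<'E'
from h import *
for n,pts in(("top",((331,271),(404,288))),("scene",((317,244),(336,284)))):
    im=cv2.imread(f"pics/{n}0.png")
    for u,v in pts:
        e=dial(im,n,u,v,28); print(n,e,ray(n,*e[0],66).round(1))
im=cv2.imread("pics/top0.png")
print("pie",ray("top",347,196,150)); 
cv2.imwrite("pics/c.png",cv2.resize(im[150:330,280:470],None,fx=3.3,fy=3.3,interpolation=cv2.INTER_CUBIC))
E
```

```text
Traceback (most recent call last):
  File "h.py", line 9, in dial
    c=max(cv2.findContours(m,cv2.RETR_EXTERNAL,cv2.CHAIN_APPROX_NONE)[0],key=cv2.contourArea)
ValueError: max() iterable argument is empty
```

```bash
python3 - <<'E'
import cv2
im=cv2.imread("pics/top0.png")
cv2.imwrite("pics/c.png",cv2.resize(im[150:330,280:470],None,fx=3.3,fy=3.3,interpolation=cv2.INTER_CUBIC))
im2=cv2.imread("pics/scene0.png")
print(im[271,300:365].max(1)); print(im2[244,290:345].max(1))
E
sed -i 's/<45/<TH/; s/^def dial/TH=75\ndef dial/' h.py
python3 - <<'E'
from h import *
for n,pts in(("top",((331,271),(404,288))),("scene",((317,244),(336,284)))):
    im=cv2.imread(f"pics/{n}0.png")
    for u,v in pts:
        e=dial(im,n,u,v,28); print(n,e,ray(n,*e[0],66).round(1))
E
```

```text
[170 170 170 169 168 169 168 154 117  88  88  90  89  89  89  89  87  85
  85  86  84 104 172 232 240 240 239 239 239 239 240 239 239 239 239 239
 239 241 237 188 115  81  77  76  76  74  74  75  76  76  76  76  71  83
 115 147 158 159 159 158 158 157 156 156 156]
[148  98 122 153 159 144 143 138  86  38  42  42  47  40  43  41  50  44
  42  47  69 135 185 201 218 220 222 215 204 200 173 103  45  44  47  43
  44  41  43  43  43  41  35  46  93 141 143 141 174 218 213 154 145 187
 225]
top ((274.5254211425781, 243.83050537109375), (78.80525207519531, 168.28900146484375), 115.67009735107422) [ 589.4 -115.1   66. ]
top ((403.87518310546875, 286.76202392578125), (42.85509490966797, 44.15409469604492), 126.6668701171875) [ 506.  -391.7   66. ]
scene ((316.0166015625, 245.436767578125), (28.291921615600586, 37.056156158447266), 90.61477661132812) [ 529.7 -249.3   66. ]
scene ((335.8780517578125, 285.1795654296875), (34.506282806396484, 41.120819091796875), 95.45506286621094) [ 500.8 -404.7   66. ]
```

View pics/c.png

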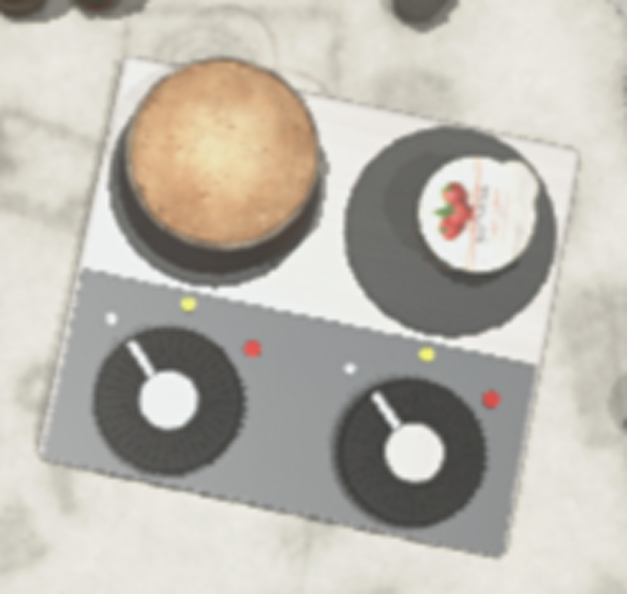

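Crop confirms the pie is on the left plate behind the left dial (px ~(331,271)). Both pointers are at their white dots, i.e. off. I'll locate the hubs (z=70) in both views.

```bash
cat >> h.py <<'E'
def hub(im,n,u,v,r=14):
    w=np.zeros(im.shape[:2],np.uint8); cv2.circle(w,(u,v),r,1,-1)
    m=((im.min(2)>150)*w).astype(np.uint8); m=cv2.morphologyEx(m,cv2.MORPH_OPEN,np.ones((5,5),np.uint8))
    c=max(cv2.findContours(m,cv2.RETR_EXTERNAL,cv2.CHAIN_APPROX_NONE)[0],key=cv2.contourArea)
    M=cv2.moments(m,True); q=np.array([M["m10"],M["m01"]])/M["m00"]
    return ray(n,*q,70),q,M["m00"]
E
python3 - <<'E'
from h import *
for n,pts in(("top",((331,271),(404,288))),("scene",((317,242),(336,282)))):
    im=cv2.imread(f"pics/{n}0.png")
    P=[hub(im,n,*p) for p in pts]
    for p in P: print(n,p)
    d=P[0][0]-P[1][0]; print(np.linalg.norm(d),"yaw",np.arctan2(-d[0],d[1]))
for q in((185,237),(250,230),(125,228)): print(q,ray("top",*q,60).round())
print("boxtop", ray("top",120,190,150).round(),ray("top",252,195,150).round(),"pie",ray("top",346,195,150).round())
E
```

```text
top (array([ 535.32280583, -235.77882445,   70.        ]), array([330.4939759 , 270.71485944]), 249.0)
top (array([ 506.06502463, -393.31666108,   70.        ]), array([405.02479339, 286.74380165]), 242.0)
160.23166893451835 yaw -0.18362695521746236
scene (array([ 537.13617915, -235.3668303 ,   70.        ]), array([316.04819277, 240.54216867]), 83.0)
scene (array([ 507.11445443, -392.43812946,   70.        ]), array([335.6328125, 279.90625  ]), 128.0)
159.91465528080377 yaw -0.18885656999464961
(185, 237) [599.  78.  60.]
(250, 230) [619. -61.  60.]
(125, 228) [615. 208.  60.]
boxtop [678. 184. 150.] [675. -76. 150.] pie [ 681. -261.  150.]
```

```bash
cat >> h.py <<'E'
from scipy.spatial.transform import Rotation as Ro
C=np.array([535.8,-235.6]); YAW=-0.185; RAD=32
def pt(a,z): # a = turn angle done clockwise
    f=np.pi+YAW+0.4-a
    return [*(C+RAD*np.array([np.cos(f),np.sin(f)])),z]
def att(a):  # tool down, turning with the dial
    return (Ro.from_euler("z",YAW-0.1-a+0.4)*Ro.from_rotvec([0,np.pi,0])).as_rotvec()
E
python3 - <<'E'
from h import *
robot.grab()
robot.move_pose([380,100,300],att(0))
robot.move_pose(pt(0,120),att(0))
s=robot.state(); print(s["time"],s["joint_pos"].round(2),s["eef_pos"],s["force"],s["gripper_width"])
for n in("top","scene"): cv2.imwrite(f"pics/{n}1.png",robot.get_image(n)[:,:,::-1])
im=cv2.imread("pics/scene1.png"); cv2.imwrite("pics/c1.png",cv2.resize(im[120:330,230:450],None,fx=2.7,fy=2.7))
E
```

```text
4.0833 [-0.58  0.18  1.63  0.    1.33 -2.27] [ 504.97845573 -241.5962971   120.76950078] [-0.28028773  0.1427681   0.56290036] -0.020058893752564002
```

View pics/c1.png

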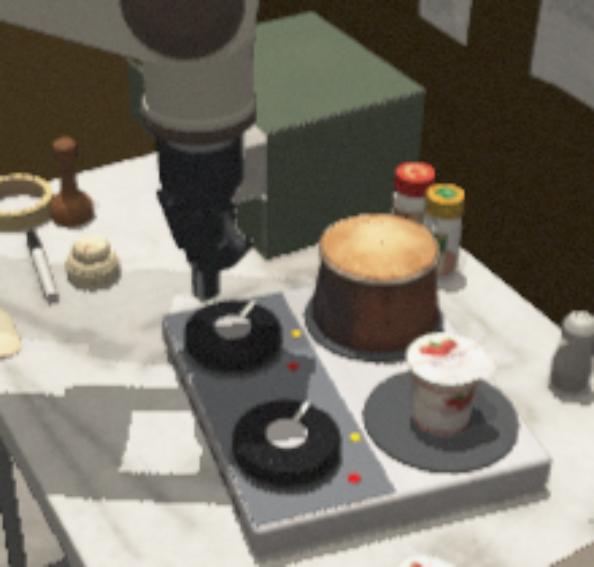

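The shut fingertip hovers over the near edge of the left dial (crop px (205,290)), well clear of the pots. Pressing now, then turning.

Run:
```python
from h import *
def p(t): s=robot.state(); print(t,round(s["time"],2),s["eef_pos"].round(1),s["force"].round(1),s["torque"].round(2))
robot.move_linear(pt(0,80),speed=60); p("above")
print(robot.move_linear(pt(0,64),speed=12,guard=3)); p("touch")
z=robot.state()["eef_pos"][2]
zc=min(z,71)-2.5
robot.move_linear(pt(0,zc),speed=12); p("press")
for a in np.arange(1,7)*0.8/6:
    robot.move_linear(pt(a,zc),speed=25,attitude=att(a)); p(a)
cv2.imwrite("pics/top2.png",robot.get_image("top")[:,:,::-1])
im=robot.get_image("scene")[:,:,::-1]; cv2.imwrite("pics/c2.png",cv2.resize(im[190:320,270:400],None,fx=4.5,fy=4.5))
```

```text
above 5.0 [ 504.7 -242.5   80.2] [-0.1 -0.2  0.8] [-0.04  0.04 -0.02]
True
touch 5.88 [ 504.4 -242.4   69. ] [0.1 0.3 4.1] [-0.05 -0.03  0.07]
press 6.23 [ 504.5 -242.6   66.8] [-2.9 -0.1  8.3] [-0.03  0.51 -0.01]
0.13333333333333333 6.55 [ 504.  -238.5   66.9] [-2.5 -2.5  7.8] [-0.29  0.4  -0.03]
0.26666666666666666 6.87 [ 504.  -234.2   66.9] [-2.3 -2.3  7.9] [-0.32  0.29 -0.08]
0.4000000000000001 7.18 [ 504.5 -229.8   66.9] [-1.5 -0.3  8.8] [-0.1   0.18 -0.02]
0.5333333333333333 7.5 [ 505.7 -225.5   66.9] [-0.2  1.8  7.3] [0.17 0.11 0.02]
0.6666666666666666 7.82 [ 507.3 -221.6   66.9] [0.1 1.3 7.2] [ 0.12  0.02 -0.03]
0.8000000000000002 8.13 [ 509.5 -218.1   67. ] [-1.1 -0.4  7. ] [-0.01  0.02 -0.04]
```

View pics/c2.png

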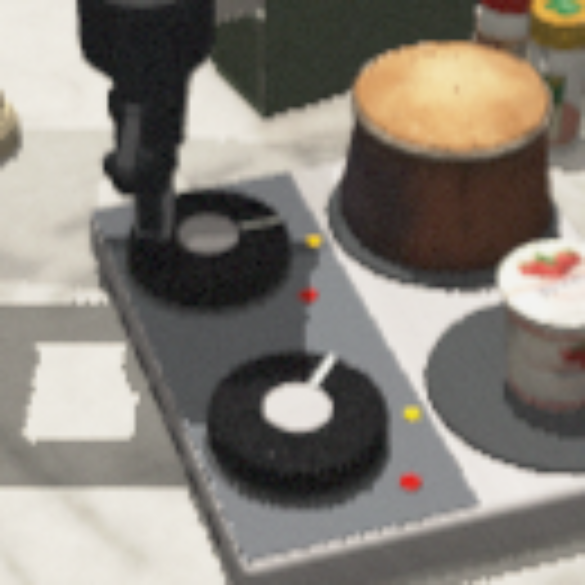

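The left pointer now aims at the yellow dot (crop px (280,222) toward (313,241)) and the right one is unchanged. I'll lift straight off, retreat and check.

Run:
```python
from h import *
robot.move_linear(pt(.8,150),speed=60)
robot.move_pose([380,100,300],att(.8)); robot.wait(.5)
print(robot.state()["time"],robot.state()["force"])
im=robot.get_image("top")[:,:,::-1]; cv2.imwrite("pics/c3.png",cv2.resize(im[150:330,280:470],None,fx=3.3,fy=3.3,interpolation=cv2.INTER_CUBIC))
```

```text
11.675 [-0.15932574  0.17936441  0.89424942]
```

View pics/c3.png

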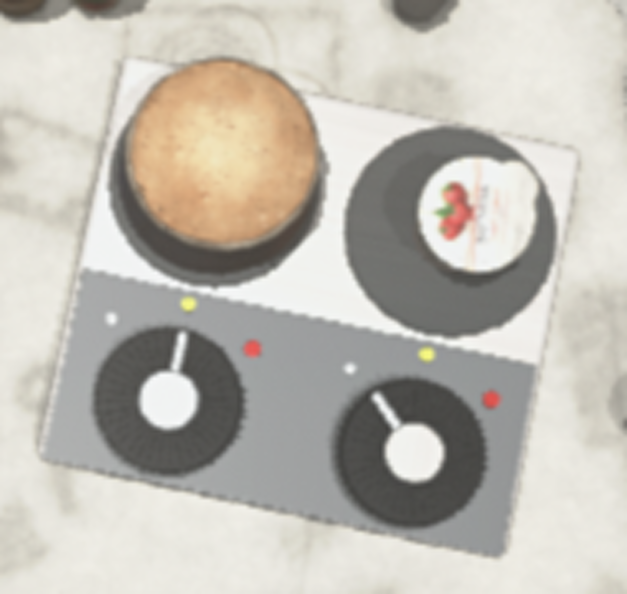

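The left pointer (183,350) is at the yellow dot (188,303), the right dial is still off, and the pots haven't moved.

```bash
python3 -c "
from plant import robot
print(robot.hand_in())"
```

```text
the job is handed in; nothing more can be done
None
```

The pie's dial (the left one) is on low, the other dial is still off, the pots have not moved, the hand is clear, and the job was handed in at about 12 s.

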